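# Stand the socket driver and the torch in their tool pots

### The arm

A 7-joint arm with a two-finger parallel gripper is mounted at the origin on the work surface. World frame = base frame: x ahead of the robot, y to its left, z up, the work surface at z = 0. Lengths are in m, angles in rad, forces in N, time in s.
With the tool pointing down it reaches from about 0.375 to 0.925 m from the base axis. Payload 3.1 kg.
Tool frame: the origin (TCP) lies between the finger pads; the fingertips stand 19 mm ahead of it and the grasp point (between the pads) is the TCP; z points along the fingers, y is the direction in which the jaws open and shut (so a half turn about z gives the same grasp; the last joint's range is limited). The gripper opens to 85 mm and grips with 20 to 120 N. Pads are 22 mm wide; open, the fingers measure 114 mm over their backs; the gripper's body (76 mm by 85 mm) begins 54 mm behind the grasp point. The pads swing forward as they close: fully open they stand 13 mm farther back than shut.
Start: joints at [1.103, 0.383, 0.044, 1.598, -0.018, 1.161, -0.05], TCP at [0.235, -0.606, 0.25] pointing down, gripper open.
Joint ranges: [-2.61, 2.61], [-0.41, 2.15], [-1.48, 1.57], [0, 2.5], [-1.57, 4.71], [0.05, 1.97], [-2.85, 2.85]. Speed limits (rad/s): [2.79, 2.79, 3.14, 3.14, 3.14, 3.14, 3.14].

### API

Orientations are given as a unit quaternion [x, y, z, w].
In Python, from bench import move_ptp, movel, move_j, move_gripper, pause, inverse_kinematics, read_camera, camera_params, MotionError, sign_off, look_for, tip_of, read_time_s, read_qpos, read_joint_vel, read_effort, read_eef_pos, read_tcp_rot, read_ft_force, read_ft_torque, read_finger_gap gives the robot as it stands. Calls block until the motion is done:
- move_ptp(position, orientation): joint-space move of the TCP to a pose.
- movel(position, orientation=None, speed=0.15): straight line of the TCP; orientation=None keeps the orientation; speed is the mean speed in m/s.
- move_j(angles): joint-space move.
- move_gripper(opening, effort=None): finger opening in m; effort is the grip in N (None keeps the last); returns when the fingers have stopped.
- pause(seconds).
- inverse_kinematics(position, orientation): joint angles nearest the present ones, or None.
- read_camera(name): name is "side" or "top"; returns the picture (480x640x3 uint8, red, green, blue); there is no depth.
- camera_params(name): a dict with "K" (3x3 intrinsics, pixels), "camera_from_world" (4x4, takes a point from world to camera coordinates). Camera axes: x right, y down, z forward; pixel columns grow to the right and rows downward; lengths in m; the calibration is good to about 2 mm. A picture is of the moment at which its call begins. camera_params takes no time and is no camera call.
A pose or a line that the arm cannot do raises MotionError and nothing moves.
- sign_off(): hands the job in, once; it reports no verdict.
Trained networks look in the newest picture that a camera, given by its name, has taken for a name from the list of things; names that differ only in an ending like _2 or _b are one class to them, and where a whole thing is asked for, a point or a joint stands for the part that bears it (a point fixed in the world has none). Each returns a list of dicts, best first, with "confidence" (0 to 1); they miss things now and then, are a little off and sometimes report something else, mostly with a low value. They report only what shows in the picture. A call takes as long as a camera call.
- look_for(camera, name): "at" ([column, row] in pixels, amid what is visible of it).
- tip_of(camera, name): "at" ([column, row] in pixels: a listed point, or the origin of a listed thing).
Readings, each from a call of its own:
- read_time_s(): time.
- read_qpos(): joint angles.
- read_joint_vel(): joint speeds.
- read_effort(): joint torques, N m.
- read_eef_pos(): TCP position.
- read_tcp_rot(): TCP orientation.
- read_ft_force(): force on the tool from outside, world axes, zero at the start.
- read_ft_torque(): the same for the moment, N m.
- read_finger_gap(): finger opening in m.
Only numpy, scipy, OpenCV 4.12 (cv2) and the standard library are available. Lean on these libraries where they do the work, as an engineer would, in place of code of your own. Each camera call takes 0.05 s, during which the arm holds its last target.

### The job

Clear the sloping tool rest on the garage bench: stand the blue-handled socket driver upright in the blue pot, socket end down, and the orange torch upright in the orange pot, lamp head up. Lower each one in until its lower end is on the bottom of the pot rather than dropping it, let go, and leave the pots standing where they are and the can, jar and tape alone.

Things in the scene. Friction and masses are not known exactly. Their poses are not given: they have to be found in the camera images.
- driver_center (a point): Loose socket driver, 200 mm long, about 0.2 kg; this point is on its axis half-way along, its z axis runs from socket end to handle end. From the socket end: steel socket 22 mm in diameter to 34 mm, taper to 40 mm, shank 12 mm in diameter to 88 mm, blue handle 30 mm in diameter to 200 mm. Centre of mass about 130 mm from the socket end. It starts in one lane of the rest, socket end low.
- driver_foot (a point): Centre of the driver's socket end face (the end that goes down into the pot), 100 mm from driver_center; same axes.
- torch_center (a point): Loose slim torch, 200 mm long, about 0.16 kg; this point is on its axis half-way along, its z axis runs from tail to lamp head. Orange barrel 22 mm in diameter from the tail to 140 mm, black lamp head 30 mm in diameter to 200 mm. Centre of mass about 120 mm from the tail. It starts in the other lane of the rest, tail low.
- torch_foot (a point): Centre of the torch's tail end face (the end that goes down into the pot), 100 mm from torch_center; same axes.
- rest: Fixed dark sloping tool rest, 190 mm square base; origin under its centre, x axis from low to high side. Lanes 68 mm either side of its middle (y). Tools slope 38 degrees, low end on the robot's side, axis there 24 mm up. Cradles hold them 11-33 and 163-181 mm from the low end, cheeks up to the axis; between, sides are free to grip, with open space below. Which tool is in which lane varies.
- blue_pot_center (a point): Blue pot, round, open on top, loose, 0.7 kg: tube 52 mm outside and 46 mm inside in diameter on a flange 84 mm in diameter and 8 mm high; rim 92 mm above the bench, inner floor 12 mm above it. This point is on its axis 46 mm above the bench, z up. Which pot stands where varies.
- blue_pot_floor (a point): Centre of the inner floor of the blue pot, 80 mm below its rim.
- orange_pot_center (a point): Orange pot, same shape, size and weight as the blue one. This point is on its axis, 46 mm above the bench; z up.
- orange_pot_floor (a point): Centre of the inner floor of the orange pot, 80 mm below its rim.
- paint_can_center (a point): Bystander: standing loose can with green label, 60 mm in diameter, 110 mm tall; this point is its centre, 55 mm up.
- grease_jar_center (a point): Bystander: standing loose jar with red lid, 72 mm in diameter, 75 mm tall; this point is its centre, 37 mm up.
- tape_center (a point): Bystander: loose yellow roll of tape lying flat, 90 mm in diameter, 30 mm high; this point is its centre, 15 mm up.

How it is judged:
At the end, for the whole second after the job is handed in: Driver in the blue pot socket end down, torch in the orange pot head up: lower end inside, within 20 mm of the inner floor, leaning under 0.5 rad (28 degrees), at rest (under 30 mm/s). Both pots upright (within 0.1 rad) and within 50 mm of where they began (z of driver_foot in the frame of blue_pot_floor between -0.01 and 0.02 m and horizontal distance between driver_foot and blue_pot_floor below 0.024 m and angle between each of driver_center, torch_center's own z axis and vertical below 0.5 rad and linear speed of each of driver, torch below 0.03 m/s and angle between each of blue_pot_center, orange_pot_center's own z axis and vertical below 0.1 rad and distance of each of blue_pot_center, orange_pot_center from where it was at the start of the episode below 0.05 m and z of torch_foot in the frame of orange_pot_floor between -0.01 and 0.02 m and horizontal distance between torch_foot and orange_pot_floor below 0.024 m); the robot touches nothing.
It fails at once if the driver is dropped (falls freely for more than about 50 mm) (linear speed of driver above 1 m/s and contact force between the fingers and driver below 0.1 N).
It fails at once if the torch is dropped (falls freely for more than about 50 mm) (linear speed of torch above 1 m/s and contact force between the fingers and torch below 0.1 N).
It fails at once if the paint can is pushed away by more than 40 mm or tipped over (distance of paint_can_center from where it was at the start of the episode above 0.04 m or angle between paint_can_center's own z axis and vertical above 0.5 rad).
It fails at once if the grease jar is pushed away by more than 40 mm or tipped over (distance of grease_jar_center from where it was at the start of the episode above 0.04 m or angle between grease_jar_center's own z axis and vertical above 0.5 rad).
It fails at once if the tape is pushed away by more than 40 mm or tipped over (distance of tape_center from where it was at the start of the episode above 0.04 m or angle between tape_center's own z axis and vertical above 0.5 rad).
It also fails if it takes over 69 s, if anything falls off the work surface, if the arm or the gripper's body presses on something with over 40 N, if the wrist force passes 120 N, or if a joint passes its speed limit or range.

## Working session

There is one attempt and no reset: what is moved stays moved. The work goes in short steps, each a Python script; the robot and the scene stay as the last script left them, time stands still between calls to the robot, and variables do not carry over. Pictures are saved under pics/ and viewed, and the job is handed in when it is done.

```bash
ls; mkdir -p pics; cat > h.py <<'E'
from bench import *
import numpy as np, cv2
def save(c,n):
    im=read_camera(c); cv2.imwrite(f'pics/{n}.png',cv2.cvtColor(im,cv2.COLOR_RGB2BGR)); return im
def P(c):
    p=camera_params(c); return np.array(p['K'])@np.array(p['camera_from_world'])[:3]
def tri(pa,pb,Pa,Pb):
    X=cv2.triangulatePoints(Pa,Pb,np.array(pa,float).reshape(2,1),np.array(pb,float).reshape(2,1)); return (X[:3]/X[3]).ravel()
def at_z(c,px,z):
    M=P(c); A=[];b=[]
    for i in range(2):
        r=px[i]*M[2]-M[i]; A.append(r[:2]); b.append(-(r[3]+r[2]*z))
    return np.linalg.solve(A,b)
def proj(c,X):
    v=P(c)@np.append(X,1); return v[:2]/v[2]
E
python3 - <<'E'
from h import *
np.set_printoptions(precision=4,suppress=True)
S=save('side','s0');T=save('top','t0')
Ps,Pt=P('side'),P('top')
for n in ['driver_center','driver_foot','torch_center','torch_foot','rest','blue_pot_center','blue_pot_floor','orange_pot_center','orange_pot_floor','paint_can_center','grease_jar_center','tape_center']:
    a=tip_of('side',n)[:1];b=tip_of('top',n)[:1]
    print(n,[(x['at'],round(x['confidence'],2)) for x in a+b], tri(a[0]['at'],b[0]['at'],Ps,Pt) if a and b else '')
print(read_time_s(),read_tcp_rot())
E
```

```text
pics
driver_center [([336.9, 278.8], 0.77), ([396.6, 249.1], 0.66)] [ 0.544  -0.1034  0.0884]
driver_foot [([290.2, 305.4], 0.9), ([373.3, 298.1], 0.91)] [ 0.4663 -0.0828  0.0171]
torch_center [([319.5, 346.2], 0.9), ([475.4, 289.5], 0.58)] [ 0.4959 -0.2363  0.078 ]
torch_foot [([272.2, 363.2], 0.83), ([448.5, 335.5], 0.96)] [ 0.4227 -0.214   0.0247]
rest [([332.1, 343.2], 0.88)] 
blue_pot_center [([287.6, 187.4], 0.77), ([180.7, 251.6], 0.84)] [0.4959 0.2486 0.0548]
blue_pot_floor [([235.9, 228.8], 0.63), ([186.1, 257.4], 0.56)] [ 0.4279  0.2498 -0.031 ]
orange_pot_center [([339.0, 219.1], 0.65), ([267.7, 212.0], 0.87)] [0.5874 0.1174 0.0507]
orange_pot_floor [([339.0, 232.8], 0.81), ([268.4, 212.3], 0.65)] [0.5927 0.122  0.0122]
paint_can_center [([386.7, 195.7], 0.96), ([245.6, 138.6], 0.57)] [0.7071 0.1772 0.0593]
grease_jar_center [([395.2, 249.9], 0.75), ([327.3, 165.4], 0.65)] [0.6898 0.0296 0.0281]
tape_center [([236.7, 224.8], 0.94), ([213.0, 330.7], 0.57)] [0.3768 0.1788 0.015 ]
1.3 [0.9829 0.1839 0.     0.    ]
```

View pics/s0.png

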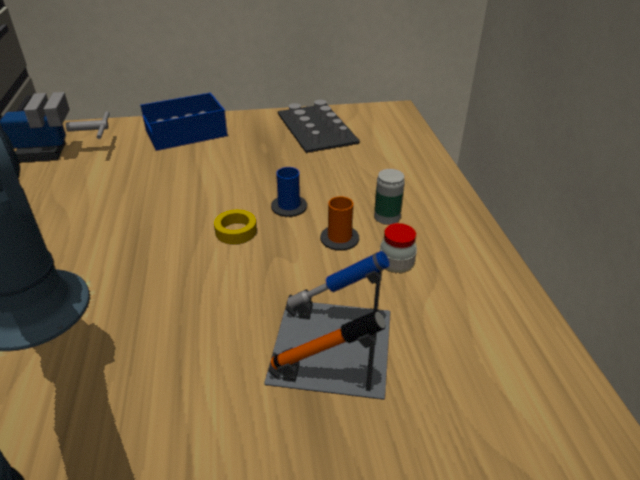

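View pics/t0.png

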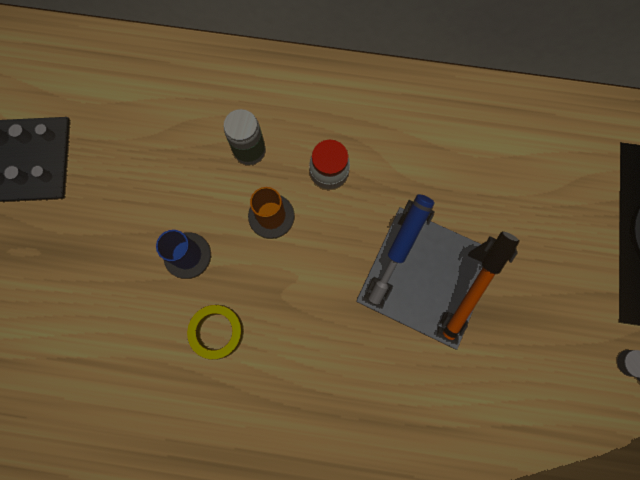

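The views match the networks. In the top view the driver foot is at about (375,298), the torch tail at (448,335), the blue rim at (172,245) and the orange rim at (266,202). `blue_pot_floor` is clearly off, since the floor is hidden. Next I'll refine with colour masks on the saved pictures.

```bash
cat > fit.py <<'E'
from h import *
from scipy.optimize import least_squares
np.set_printoptions(precision=4,suppress=True)
PM={c:P(c) for c in('side','top')}
im={'side':cv2.imread('pics/s0.png'),'top':cv2.imread('pics/t0.png')}
def comp(c,kind,box):
    h=cv2.cvtColor(im[c],cv2.COLOR_BGR2HSV)
    m=cv2.inRange(h,(105,120,40),(130,255,255)) if kind=='b' else cv2.inRange(h,(4,215,60),(14,255,255))
    k=np.zeros_like(m);x0,y0,x1,y1=box;k[y0:y1,x0:x1]=m[y0:y1,x0:x1]
    n,l,s,ce=cv2.connectedComponentsWithStats(k)
    i=1+np.argmax(s[1:,4]); ys,xs=np.where(l==i); return np.c_[xs,ys].astype(float),s[i]
def pr(c,X):
    v=PM[c]@np.append(X,1); return v[:2]/v[2]
# silhouettes: cylinder hull between z0,z1 -> area-centroid / extents
def cyl(c,p0,p1,r,ret='hull'):
    a=(p1-p0)/np.linalg.norm(p1-p0);u=np.cross(a,[.3,.9,.2]);u/=np.linalg.norm(u);v=np.cross(a,u)
    t=np.linspace(0,2*np.pi,40,endpoint=False)
    pts=np.array([pr(c,p+r*(np.cos(q)*u+np.sin(q)*v)) for p in(p0,p1) for q in t],np.float32)
    return cv2.convexHull(pts)
def stats(h):
    M=cv2.moments(h); return np.array([M['m10']/M['m00'],M['m01']/M['m00']]),.5*np.arctan2(2*M['mu11'],M['mu20']-M['mu02'])
def mst(p):
    m=p.mean(0);C=np.cov((p-m).T);return m,.5*np.arctan2(2*C[0,1],C[0,0]-C[1,1])
B={'side':{'drv':(320,240,400,300),'tor':(265,310,360,375),'bp':(270,160,305,212),'op':(322,190,360,245)},
   'top':{'drv':(385,190,440,270),'tor':(435,265,500,345),'bp':(150,225,205,275),'op':(245,180,290,235)}}
K={'drv':'b','tor':'o','bp':'b','op':'o'}
obs={}
for c in B:
    for n in B[c]:
        p,s=comp(c,K[n],B[c][n]); obs[c,n]=mst(p); print(c,n,s,obs[c,n])
# pots: tube 8..92mm
for n in('bp','op'):
    def f(q):
        r=[]
        for c in B: r+=list(stats(cyl(c,np.array([*q,.008]),np.array([*q,.092]),.026))[0]-obs[c,n][0])
        return np.array(r)
    s=least_squares(f,[.49,.25] if n=='bp' else [.59,.12]);print(n,s.x,'res px',s.fun)
sl=np.radians(38)
for n,r,a,b,i in(('drv',.015,.088,.2,[.466,-.083,.024,-.3]),('tor',.011,.0,.14,[.42,-.214,.024,-.3])):
    def f(q):
        d=np.array([np.cos(q[3])*np.cos(sl),np.sin(q[3])*np.cos(sl),np.sin(sl)]);R=[]
        p=np.array(q[:3])
        for c in B:
            m,t=stats(cyl(c,p+a*d,p+b*d,r)); mo,to=obs[c,n]
            R+=list(m-mo)+[20*np.sin(t-to)]
        return np.array(R+[(q[2]-.024)*1000])
    s=least_squares(f,i,x_scale=.01);print(n,s.x,np.degrees(s.x[3]),'res',s.fun)
E
python3 fit.py
```

```text
side drv [326 256  54  35 790] (array([351.1911, 273.643 ]), np.float64(-0.451428180444843))
side tor [277 330  67  35 853] (array([310.4091, 347.6858]), np.float64(-0.38866330626934664))
side bp [277 168  23  42 835] (array([287.9317, 188.5246]), np.float64(1.5243377837440097))
side op [328 197  25  46 964] (array([339.7863, 219.2085]), np.float64(-1.5442117947516534))
top drv [388 206  41  57 992] (array([407.4849, 234.2419]), np.float64(-1.0851540775327133))
top tor [447 270  47  63 865] (array([469.8335, 300.889 ]), np.float64(-1.010311071207279))
top bp [156 230  32  31 325] (array([175.7077, 247.4892]), np.float64(-0.5868364629810265))
top op [252 207   4   5   6] (array([253.6667, 209.    ]), np.float64(0.8947326363344192))
bp [0.4989 0.2559] res px [ 0.2116 -1.3716  0.6865  0.7076]
op [0.5884 0.1363] res px [-2.9797 -5.1455  2.9255 -1.7539]
drv [ 0.4554 -0.0805  0.0237 -0.3171] -18.16571245862402 res [-0.2632 -2.1167  0.2894  1.3993  0.1497 -0.0003 -0.34  ]
tor [ 0.4253 -0.2152  0.0241 -0.2757] -15.796239776000373 res [ 0.4945  0.4861 -0.3835 -0.4498  0.2324 -0.5012  0.1207]
```

```bash
cat > ov.py <<'E'
from fit import *
def ov(bp,op,dr,to,name):
    out=[]
    for c,bx in(('side',(260,150,410,300)),('side',(260,240,410,390)),('top',(140,170,300,330)),('top',(355,190,515,350))):
        k=5 if 0 else 2.5; x0,y0,x1,y1=bx;S=400/(x1-x0)
        I=cv2.resize(im[c][y0:y1,x0:x1],(400,400),interpolation=cv2.INTER_CUBIC); 
        I=np.clip(I*1.5,0,255).astype(np.uint8)
        def poly(h,col):
            q=((h.reshape(-1,2)+.5-[x0,y0])*S).astype(np.int32);cv2.polylines(I,[q],True,col,1)
        for q,col in((bp,(255,255,0)),(op,(0,255,255))):
            Q=lambda z:np.array([*q,z])
            poly(cyl(c,Q(.0),Q(.008),.042),col);poly(cyl(c,Q(.0919),Q(.092),.026),col)
            poly(cyl(c,Q(.008),Q(.092),.026),col)
        for q,parts,col in((dr,((0,.034,.011),(.088,.2,.015)),(255,255,0)),(to,((0,.14,.011),(.14,.2,.015)),(0,255,255))):
            d=np.array([np.cos(q[3])*np.cos(sl),np.sin(q[3])*np.cos(sl),np.sin(sl)]);p=np.array(q[:3])
            for a,b,r in parts: poly(cyl(c,p+a*d,p+b*d,r),col)
        out.append(I)
    o=np.vstack([np.hstack(out[:2]),np.hstack(out[2:])]);cv2.imwrite(name,cv2.resize(o,(600,600)))
E
python3 -c "
from ov import *
ov((.497,.252),(.588,.120),(.4575,-.0805,.024,-.31),(.4253,-.2152,.024,-.29),'pics/ov1.png')" >/dev/null
```

```text
(no output)
```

View pics/ov1.png

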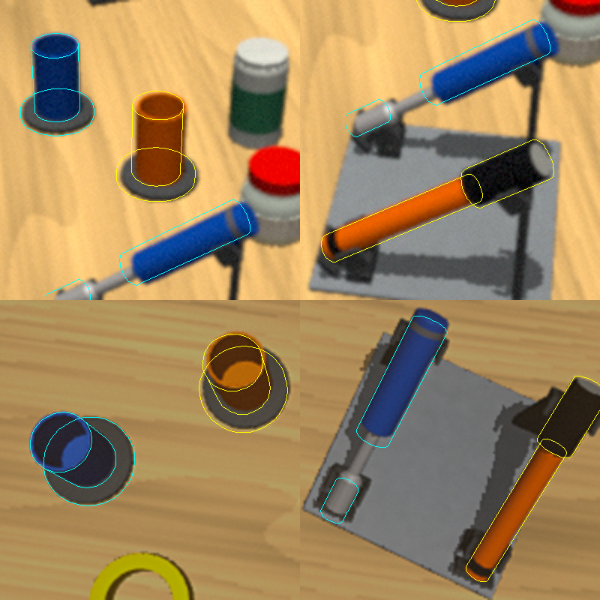

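The overlay fits the pots and the torch well. The driver model needs to move about 8 mm up-slope. I'll redraw it and check reach.

```bash
python3 -c "
from ov import *
ov((.497,.252),(.588,.120),(.4655,-.0835,.024,-.30),(.4263,-.2155,.024,-.29),'pics/ov2.png')" >/dev/null
cat >> h.py <<'E'
from scipy.spatial.transform import Rotation as R
def ori(yaw,tilt):
    "approach in vertical plane of heading yaw, tilt from straight down toward outward; jaws horizontal"
    z=np.array([np.sin(tilt)*np.cos(yaw),np.sin(tilt)*np.sin(yaw),-np.cos(tilt)])
    y=np.array([np.sin(yaw),-np.cos(yaw),0]); x=np.cross(y,z)
    return R.from_matrix(np.c_[x,y,z])
E
python3 - <<'E'
from h import *
np.set_printoptions(precision=2,suppress=True)
q=R.from_quat(read_tcp_rot());print(q.as_matrix(), read_qpos())
for nm,p,yw,tl in(('drv',[.555,-.112,.12],-.30,0),('tor',[.51,-.24,.1],-.30,0),('bp',[.497,.252,.14],.468,52),('op',[.588,.12,.14],.2,52)):
  for a in (0,10,15,20,25,30,38):
    for fl in(0,1):
     for dz in (0,.1,.15):
      o=ori(yw,np.radians(tl+a))
      if fl: o=o*R.from_euler('z',np.pi)
      s=inverse_kinematics(np.array(p)+[0,0,dz],o.as_quat())
      print(nm,a,fl,dz,None if s is None else np.array(s))
E
```

```text
[[ 0.93  0.36  0.  ]
 [ 0.36 -0.93 -0.  ]
 [ 0.    0.   -1.  ]] [ 1.1   0.38  0.04  1.6  -0.02  1.16 -0.05]
drv 0 0 0 [ 0.32  0.39 -0.23  1.9   0.11  0.87 -1.84]
drv 0 0 0.1 [ 0.37  0.27 -0.28  1.82  0.09  1.06 -1.81]
drv 0 0 0.15 [ 0.39  0.23 -0.3   1.77  0.07  1.16 -1.8 ]
drv 0 1 0 [ 0.6   0.44 -0.57  1.88  0.3   0.9   1.16]
drv 0 1 0.1 [ 0.63  0.31 -0.59  1.81  0.2   1.08  1.24]
drv 0 1 0.15 [ 0.63  0.26 -0.59  1.76  0.16  1.17  1.27]
drv 10 0 0 [ 0.34  0.32 -0.27  2.02  0.19  0.65 -1.92]
drv 10 0 0.1 [ 0.43  0.18 -0.35  1.94  0.13  0.86 -1.86]
drv 10 0 0.15 [ 0.46  0.13 -0.38  1.89  0.1   0.96 -1.83]
drv 10 1 0 [ 0.6   0.36 -0.55  2.01  0.36  0.68  1.1 ]
drv 10 1 0.1 [ 0.62  0.21 -0.56  1.93  0.19  0.87  1.23]
drv 10 1 0.15 [ 0.62  0.15 -0.55  1.88  0.14  0.96  1.28]
drv 15 0 0 [ 0.36  0.28 -0.29  2.08  0.26  0.54 -1.99]
drv 15 0 0.1 [ 0.48  0.15 -0.41  2.    0.17  0.75 -1.89]
drv 15 0 0.15 [ 0.51  0.09 -0.43  1.95  0.12  0.86 -1.85]
drv 15 1 0 [ 0.59  0.32 -0.55  2.07  0.41  0.57  1.03]
drv 15 1 0.1 [ 0.6   0.16 -0.54  2.    0.2   0.76  1.22]
drv 15 1 0.15 [ 0.59  0.1  -0.52  1.
[... 5847 characters left out ...]
2  0.14 -1.25  2.45  2.87  0.64  1.88]
op 20 1 0 [ 0.91  1.16 -1.26  2.46  2.95  1.16 -0.43]
op 20 1 0.1 None
op 20 1 0.15 [ 0.92  0.14 -1.25  2.45  2.87  0.64 -1.26]
op 25 0 0 [-0.16  0.57 -0.17  2.49  3.01  1.27  1.68]
op 25 0 0.1 None
op 25 0 0.15 None
op 25 1 0 [-0.16  0.57 -0.17  2.49  3.01  1.27 -1.46]
op 25 1 0.1 None
op 25 1 0.15 None
op 30 0 0 [-0.38  0.66  0.04  2.49  3.    1.44  1.54]
op 30 0 0.1 None
op 30 0 0.15 None
op 30 1 0 [-0.38  0.66  0.04  2.49  3.    1.44 -1.6 ]
op 30 1 0.1 None
op 30 1 0.15 None
op 38 0 0 [-1.37  1.4   0.89  2.49  2.58  1.42  0.54]
op 38 0 0.1 None
op 38 0 0.15 None
op 38 1 0 [-1.37  1.4   0.89  2.49  2.58  1.42 -2.6 ]
op 38 1 0.1 None
op 38 1 0.15 None
```

View pics/ov2.png

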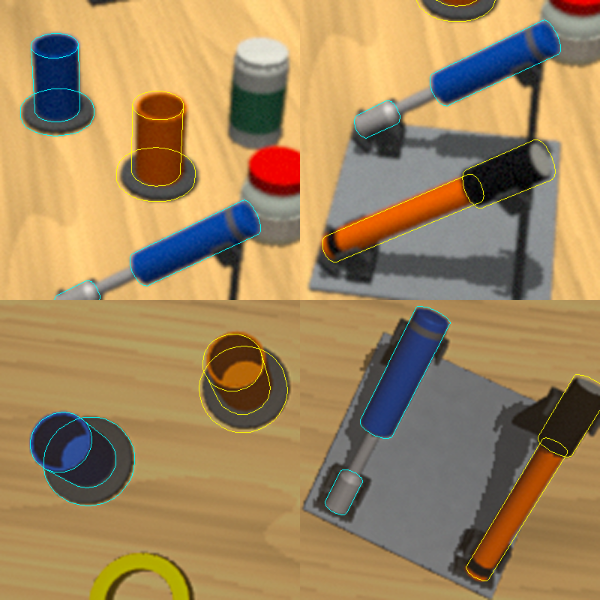

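The model now fits both tools and both pots to within a pixel or two. The joint-4 limit rules out pointing radially outward at the pots, so I'll scan headings about the pot axis.

```bash
python3 - <<'E'
from h import *
np.set_printoptions(precision=2,suppress=True,linewidth=150)
lo=np.array([-2.61,-.41,-1.48,0,-1.57,.05,-2.85]);hi=np.array([2.61,2.15,1.57,2.5,4.71,1.97,2.85])
for nm,p in(('bp',[.497,.252,.137]),('op',[.588,.12,.127])):
 for a in(5,12,20):
  for yd in range(-180,180,15):
   for fl in(0,1):
    o=ori(np.radians(yd),np.radians(52+a))
    if fl:o=o*R.from_euler('z',np.pi)
    ss=[inverse_kinematics(np.array(p)+[0,0,d],o.as_quat()) for d in(0,.05,.11)]
    if any(s is None for s in ss): continue
    ss=np.array(ss);j=np.abs(np.diff(ss,axis=0)).max();m=min((ss-lo).min(),(hi-ss).min())
    if j<.6 and m>.1: print(nm,a,yd,fl,'jump %.2f marg %.2f'%(j,m),ss[0],ss[2])
E
```

```text
bp 5 -45 1 jump 0.19 marg 0.23 [-0.32  0.72 -0.84  1.98  1.37  1.63 -1.07] [-0.17  0.58 -1.03  1.95  1.31  1.71 -0.89]
bp 5 -30 0 jump 0.21 marg 0.24 [-0.31  0.62 -0.82  2.13  1.51  1.44  2.14] [ 0.03  0.57 -1.24  2.09  1.48  1.61  2.35]
bp 5 -30 1 jump 0.14 marg 0.37 [-0.31  0.62 -0.82  2.13  1.51  1.44 -1.  ] [-0.29  0.35 -0.82  2.1   1.32  1.37 -0.77]
bp 5 75 0 jump 0.17 marg 0.24 [ 0.61  0.55 -0.78  2.22 -1.33  0.58  0.88] [ 0.65  0.27 -0.81  2.19 -1.23  0.77  0.57]
bp 5 90 0 jump 0.11 marg 0.43 [ 0.55  0.61 -0.72  2.07 -0.96  0.77  0.72] [ 0.63  0.4  -0.81  2.04 -0.94  0.93  0.52]
bp 5 90 1 jump 0.12 marg 0.35 [ 0.17  0.51 -0.28  2.09 -1.2   0.95 -2.27] [ 0.15  0.3  -0.25  2.06 -1.13  1.07 -2.5 ]
bp 5 105 0 jump 0.09 marg 0.58 [ 0.5   0.7  -0.71  1.92 -0.69  0.96  0.63] [ 0.57  0.53 -0.8   1.89 -0.71  1.1   0.49]
bp 5 105 1 jump 0.09 marg 0.38 [ 0.14  0.59 -0.27  1.93 -0.96  1.11 -2.31] [ 0.13  0.41 -0.25  1.91 -0.95  1.25 -2.47]
bp 5 120 0 jump 0.08 marg 0.68 [ 0.42  0.78 -0.7   1.76 -0.5   1.16  0.62] [ 0.49  0.63 -0.79  1.73 -0.54  1.29  0.51]
bp 5 120 1 jump 0.09 marg 0.41 [
[... 9181 characters left out ...]
10 marg 0.37 [ 0.28  0.78 -0.08  1.81 -1.19  1.37 -2.14] [ 0.23  0.59 -0.02  1.82 -1.2   1.47 -2.29]
op 20 105 0 jump 0.09 marg 0.57 [ 0.67  0.99 -0.68  1.6  -0.6   1.3   0.69] [ 0.69  0.83 -0.73  1.61 -0.66  1.4   0.59]
op 20 105 1 jump 0.13 marg 0.29 [ 0.23  0.86 -0.08  1.62 -1.    1.54 -2.18] [ 0.12  0.69  0.08  1.64 -1.08  1.68 -2.27]
op 20 120 0 jump 0.08 marg 0.35 [ 0.55  1.06 -0.67  1.42 -0.45  1.53  0.67] [ 0.57  0.91 -0.7   1.43 -0.54  1.62  0.59]
op 20 120 1 jump 0.15 marg 0.11 [ 0.18  0.94 -0.09  1.44 -0.83  1.71 -2.19] [ 0.06  0.79  0.08  1.46 -0.94  1.86 -2.25]
op 20 135 0 jump 0.08 marg 0.13 [ 0.44  1.14 -0.67  1.25 -0.32  1.75  0.69] [ 0.45  0.99 -0.69  1.26 -0.41  1.84  0.61]
```

Headings of about 85° at the pots leave good joint margins with a 15° outward grasp tilt. I'll take the driver first.

```bash
cat >> h.py <<'E'
sl=np.radians(38)
AL=np.radians(15)
def grasp(foot,psi,s,eff,width):
    d=np.array([np.cos(psi)*np.cos(sl),np.sin(psi)*np.cos(sl),np.sin(sl)])
    p=np.array(foot)+s*d; o=ori(psi,AL); q=o.as_quat(); z=o.as_matrix()[:,2]
    move_ptp(p-.15*z,q); print('pre',read_time_s())
    movel(p,q,speed=.12); print('at',read_time_s(),read_eef_pos()-p,read_ft_force())
    move_gripper(0.0,eff); print('gap',read_finger_gap(),read_ft_force(),read_time_s())
E
python3 - <<'E'
from h import *
np.set_printoptions(precision=4,suppress=True)
grasp([.4655,-.0835,.024],-.30,.125,70,.03)
save('side','s1');save('top','t1')
E
python3 -c "
import cv2,numpy as np
a=cv2.imread('pics/s1.png')[180:400,200:440];b=cv2.imread('pics/t1.png')[150:370,320:560]
cv2.imwrite('pics/c1.png',cv2.resize(np.hstack([a,b]),None,fx=1.65,fy=1.65))"
```

```text
pre 3.3833
at 4.7833 [ 0.0006 -0.      0.0009] [ 0.6206  0.1131 -1.0559]
gap 0.02791800859870083 [-2.2687  0.2915  3.6544] 5.3417
```

View pics/c1.png

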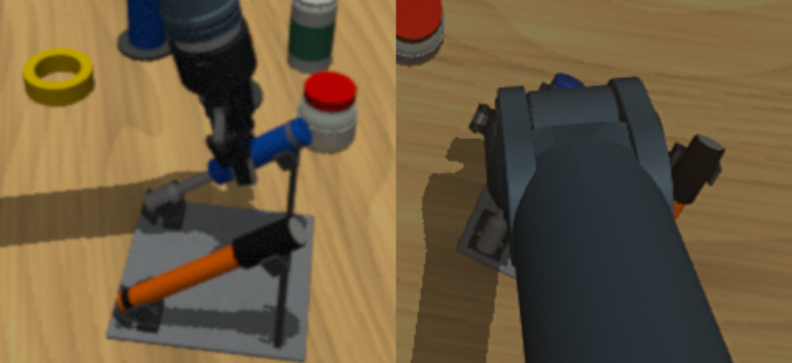

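The fingers hold the handle mid-way, near crop (230,155), and the gap of 28 mm matches the 30 mm handle. I'll lift it and carry it above the blue pot.

```bash
cat >> h.py <<'E'
def carry(pot,yawdeg,s,top=.30):
    p=read_eef_pos(); movel([p[0],p[1],top],speed=.15); print('lift',read_time_s(),read_finger_gap(),read_ft_force())
    q=ori(np.radians(yawdeg),AL+np.radians(52)).as_quat()
    move_ptp([pot[0],pot[1],.012+s+.14],q); pause(.3)
    print('above',read_time_s(),read_eef_pos(),read_finger_gap(),read_ft_force(),read_qpos())
E
python3 - <<'E'
from h import *
np.set_printoptions(precision=4,suppress=True)
carry([.497,.252],85,.125)
save('side','s2');save('top','t2')
for n in('driver_foot','driver_center','blue_pot_center'):
  for c in('side','top'):
    print(n,c,[(x['at'],round(x['confidence'],2)) for x in tip_of(c,n)[:2]])
print('pred foot',proj('side',[.497,.252,.152]),proj('top',[.497,.252,.152]))
E
python3 -c "
import cv2,numpy as np
a=cv2.imread('pics/s2.png')[60:280,180:420];b=cv2.imread('pics/t2.png')[140:360,80:320]
cv2.imwrite('pics/c2.png',cv2.resize(np.hstack([a,b]),None,fx=1.65,fy=1.65))"
```

```text
lift 6.9167 0.028038485714616347 [-0.1992  0.0308 -0.7254]
above 9.4417 [0.4971 0.2519 0.2771] 0.028025969356199467 [ 0.1696  0.3281 -1.199 ] [ 0.0998  0.2803 -0.142   2.1289 -1.3502  1.1672  0.7676]
driver_foot side [([288.7, 146.7], 0.74)]
driver_foot top [([327.2, 165.5], 0.59)]
driver_center side []
driver_center top [([134.0, 220.0], 0.63), ([449.5, 334.0], 0.24)]
blue_pot_center side [([287.5, 188.9], 0.89)]
blue_pot_center top [([180.4, 253.5], 0.63)]
pred foot [285.9321 147.8415] [159.5608 236.8333]
```

View pics/c2.png

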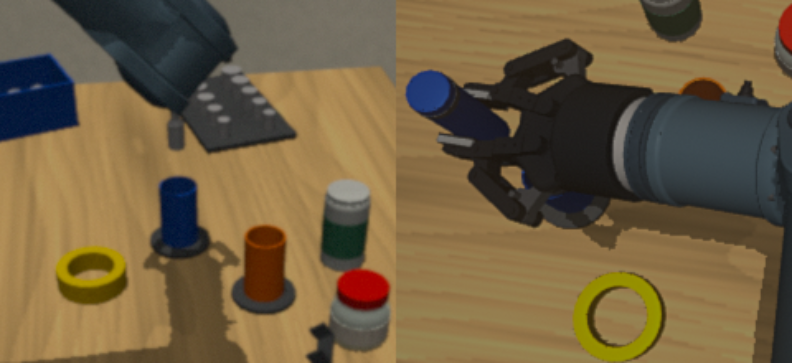

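The socket hangs over the blue pot: in the side view it is at (288,148), against a prediction of (286,148). The top network's foot detection at (327,165) is the jar, so I'm ignoring it. I'll check the handle-end prediction for tilt, then lower with force stops.

```bash
cat >> h.py <<'E'
def lower(s,f0):
    p0=read_eef_pos(); p=p0.copy(); zf=.012+s
    movel([p[0],p[1],zf+.012],speed=.08); print('near',read_eef_pos(),read_ft_force()-f0,read_time_s())
    z=zf+.012
    while z>zf-.008:
        z-=.0015; movel([p[0],p[1],z],speed=.02); f=read_ft_force()-f0
        if f[2]>4: break
    print('down z',z,'nominal',zf,read_eef_pos(),f,read_finger_gap(),read_time_s())
E
python3 - <<'E'
from h import *
np.set_printoptions(precision=4,suppress=True)
print(proj('top',[.497,.252,.352]),proj('side',[.497,.252,.186]))
lower(.125,read_ft_force())
save('side','s3');save('top','t3')
E
python3 -c "
import cv2,numpy as np
a=cv2.imread('pics/s3.png')[60:280,180:420];b=cv2.imread('pics/t3.png')[140:360,80:320]
cv2.imwrite('pics/c3.png',cv2.resize(np.hstack([a,b]),None,fx=1.65,fy=1.65))"
```

```text
[ 96.6438 194.5474] [285.3697 133.2922]
near [0.4972 0.2521 0.1495] [-1.6393 -0.118  -0.2975] 11.5917
down z 0.137 nominal 0.137 [0.4972 0.2527 0.1385] [-0.1108 -1.8501  7.4175] 0.028418923118517094 13.5917
```

View pics/c3.png

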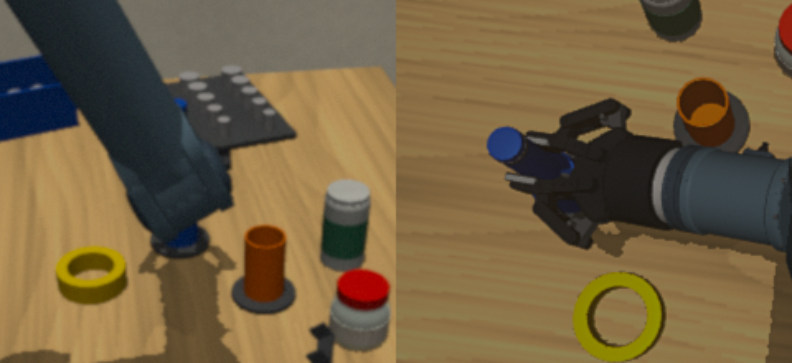

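Contact came exactly at the nominal floor height (7 N), and the pot hasn't moved. I'll release and back off.

```bash
cat >> h.py <<'E'
def release():
    move_gripper(.06); move_gripper(.085); pause(.3)
    p=read_eef_pos(); z=R.from_quat(read_tcp_rot()).as_matrix()[:,2]
    movel(p-.13*z,speed=.12); p=read_eef_pos(); movel([p[0],p[1],.3],speed=.2); print('released',read_time_s(),read_eef_pos(),read_ft_force())
E
python3 - <<'E'
from h import *
np.set_printoptions(precision=4,suppress=True)
release()
save('side','s4');save('top','t4')
E
python3 -c "
import cv2,numpy as np
a=cv2.imread('pics/s4.png')[60:280,180:420];b=cv2.imread('pics/t4.png')[140:360,80:320]
cv2.imwrite('pics/c4.png',cv2.resize(np.hstack([a,b]),None,fx=1.65,fy=1.65))"
```

```text
released 16.7167 [0.4853 0.1341 0.299 ] [-0.1566 -0.3429 -0.7946]
```

View pics/c4.png

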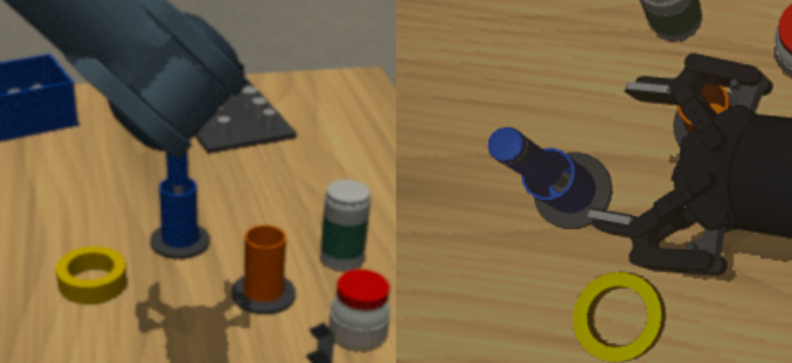

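The driver stands nearly vertical in the blue pot: shank at crop (565,180), handle end at (507,145). The pot hasn't moved. Next the torch, which is still in its lane; I go to the pre-grasp at z≈0.23.

```bash
python3 - <<'E'
from h import *
np.set_printoptions(precision=4,suppress=True)
grasp([.4263,-.2155,.024],-.295,.116,70,.022)
carry([.588,.120],80,.116)
save('side','s5');save('top','t5')
print('pred foot',proj('side',[.588,.12,.152]),'head',proj('top',[.588,.12,.352]))
print([(x['at'],round(x['confidence'],2)) for x in tip_of('side','torch_foot')[:2]])
E
python3 -c "
import cv2,numpy as np
a=cv2.imread('pics/s5.png')[60:280,220:460];b=cv2.imread('pics/t5.png')[90:310,120:360]
cv2.imwrite('pics/c5.png',cv2.resize(np.hstack([a,b]),None,fx=1.65,fy=1.65))"
```

```text
pre 18.7583
at 20.1583 [ 0.0005 -0.0003  0.0008] [-0.672   0.2633  0.3267]
gap 0.019833720734534453 [-2.7774  2.2122  4.5275] 20.7667
lift 22.2833 0.020220899171417388 [ 0.4942 -0.2137 -2.1178]
above 24.4667 [0.5881 0.1198 0.2681] 0.019902290810061785 [-0.6136  0.1516 -2.0957] [ 0.5915  0.4718 -0.4565  1.9144 -1.1098  1.1663  0.6778]
pred foot [339.34   176.6521] head [235.557  132.8636]
[([337.4, 182.8], 0.47)]
```

View pics/c5.png

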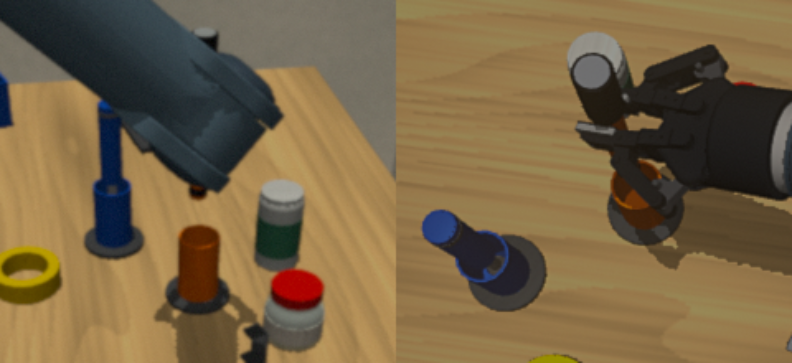

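The tail is at about (340,177) in the side view, against a prediction of (339,177), so it is over the orange pot. The head is about 5 px off in the top view, a few degrees of tilt at most. I'll lower it.

```bash
python3 - <<'E'
from h import *
np.set_printoptions(precision=4,suppress=True)
lower(.116,read_ft_force())
save('side','s6');save('top','t6')
E
python3 -c "
import cv2,numpy as np
a=cv2.imread('pics/s6.png')[60:280,220:460];b=cv2.imread('pics/t6.png')[90:310,120:360]
cv2.imwrite('pics/c6.png',cv2.resize(np.hstack([a,b]),None,fx=1.65,fy=1.65))"
```

```text
near [0.5883 0.1199 0.1406] [-1.0693  1.6768 -0.0757] 26.3667
down z 0.1295 nominal 0.128 [0.5883 0.1205 0.131 ] [-1.7408  0.0616  7.576 ] 0.020223535120163973 28.1167
```

View pics/c6.png

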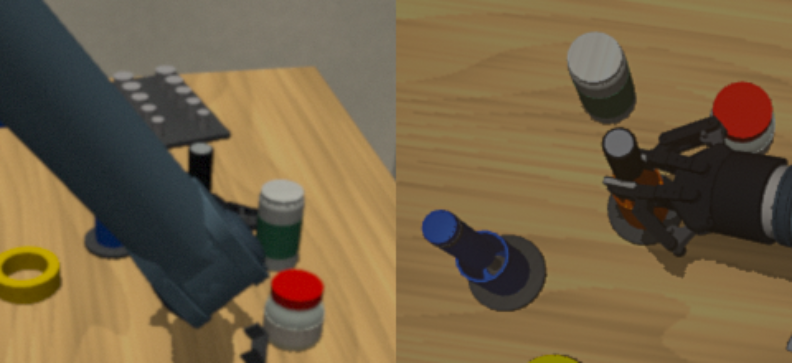

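The torch is on the floor (7.6 N at nominal +1.5 mm). When the jaws open they stay about 25 mm clear of the jar, so I'll release.

```bash
python3 - <<'E'
from h import *
np.set_printoptions(precision=4,suppress=True)
release()
move_ptp([.45,-.25,.35],ori(-.3,0).as_quat()); pause(.5)
save('side','s7');save('top','t7')
Ps,Pt=P('side'),P('top')
for n in['driver_center','driver_foot','torch_center','torch_foot','blue_pot_center','orange_pot_center','paint_can_center','grease_jar_center','tape_center']:
    a=tip_of('side',n)[:1];b=tip_of('top',n)[:1]
    print(n,[(x['at'],round(x['confidence'],2)) for x in a+b], tri(a[0]['at'],b[0]['at'],Ps,Pt) if a and b else '')
for n,(x,y) in(('b',(.497,.252)),('o',(.588,.12))): print('vertical end pred',n,proj('side',[x,y,.212]),proj('top',[x,y,.212]))
print(read_time_s())
E
python3 -c "
import cv2,numpy as np
a=cv2.imread('pics/s7.png')[60:280,180:420];b=cv2.imread('pics/t7.png')[90:310,120:360]
cv2.imwrite('pics/c7.png',cv2.resize(np.hstack([a,b]),None,fx=1.65,fy=1.65))"
```

```text
released 31.3417 [0.5661 0.0037 0.2987] [ 0.3362 -0.2075 -0.0722]
driver_center [([171.1, 240.5], 0.73)] 
driver_foot [] 
torch_center [([339.0, 198.3], 0.62), ([262.4, 200.9], 0.84)] [0.5887 0.1211 0.1004]
torch_foot [] 
blue_pot_center [([287.7, 188.6], 0.86), ([180.2, 254.2], 0.71)] [0.4944 0.25   0.0504]
orange_pot_center [([337.2, 219.0], 0.84), ([266.9, 209.7], 0.76)] [0.5871 0.1193 0.0507]
paint_can_center [([387.7, 192.1], 0.66)] 
grease_jar_center [([396.1, 244.0], 0.56), ([329.3, 166.7], 0.73)] [0.6855 0.0249 0.0458]
tape_center [([232.7, 226.0], 0.97), ([212.4, 334.2], 0.63)] [0.3694 0.179  0.0126]
vertical end pred b [284.9253 121.7942] [144.7333 226.8678]
vertical end pred o [340.1879 149.3452] [253.397  177.2638]
34.7
```

View pics/c7.png

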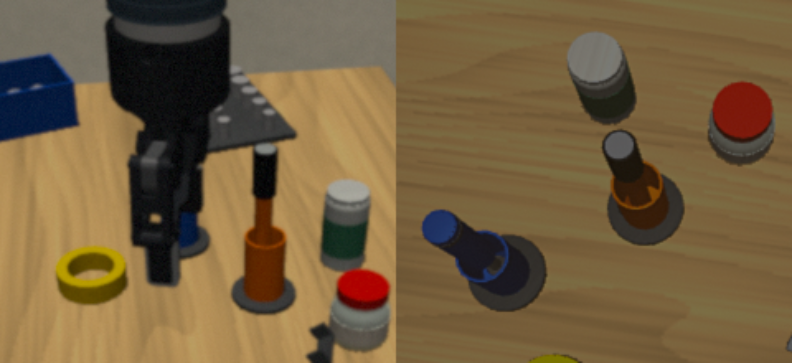

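Both tool ends match the vertical-and-seated prediction to within about 2 px. The torch end is at side (341,150) and top (256,178), and the driver end at top (147,226). Pots and bystanders haven't moved and the arm is clear, so I'm handing in.

```bash
python3 -c "
from h import *
sign_off(); print(read_time_s())"
```

```text
the job is handed in; nothing more can be done
the job is handed in; nothing more can be done
```

Both tools are in their pots and the job is handed in at about 35 s; no verdict was reported. The driver stands socket down in the blue pot and the torch head up in the orange pot. I gripped each across its barrel or handle, turned it upright, and lowered it until it touched the pot floor, with about 7.5 N measured, before letting go.

**Last checks:**
- **Tools:** the upper ends are within about 2 px of where an upright, seated tool should show. The torch was checked in both views and the driver in the top view only, because the gripper hid it from the side.
- **Pots:** their positions match the start to within about 3 mm.
- **Bystanders:** no contact seen. The jar (about 6 mm horizontally) and tape (7 mm) readings stay within the networks' scatter. The can was located in the side view only, but looks unmoved in both pictures.
- **Arm:** it was clear of everything at hand-in.

**Failed or disagreed:** the networks could not find either foot inside the pots. They also reported the jar once as the driver's foot and gave a wrong blue pot floor at the start. I ignored those and relied on fitting the known shapes to the pictures and on the contact heights.

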